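# Fetch the spice jar from behind the pepper mill

## Robot

A 6-joint arm with a two-finger parallel gripper is mounted at the origin on a cart in front of the work surface, level with it; the furniture and walls round the work are solid. World frame = base frame: x ahead of the robot, y to its left, z up, the work surface at z = 0. Lengths are in m, angles in rad, forces in N, time in s.
With the tool pointing down it reaches from about 0.35 to 0.875 m from the base axis. Payload 4.2 kg.
Tool frame: the origin (TCP) lies midway between the tips of the shut fingers; the grasp point (between the pads) lies 19 mm behind it (robot.pinch_z is the distance from the TCP to the grasp point, in m); z points along the fingers, y is the line along which they close (so a half turn about z gives the same grasp; the last joint's range is limited). The gripper opens to 85 mm and grips with 20 to 120 N. Pads are 22 mm wide; open, the fingers measure 114 mm over their backs; the gripper's body (76 mm by 85 mm) begins 54 mm behind the grasp point. The pads swing forward as they close: fully open they stand 13 mm farther back than shut.
Start: joints at [-1.003, 0.385, 0.008, 0, -1.194, -0.259], TCP at [0.19, -0.595, 0.231] pointing down, gripper open.
Joint ranges: [-3.14, 3.14], [-1.21, 2.06], [-1.07, 1.41], [-3.16, 2.05], [-2.99, -0.16], [-3.1, 3.1]. Speed limits (rad/s): [2.79, 2.79, 3.14, 3.14, 3.14, 3.14].

## Interface

Orientations are given as a unit quaternion [w, x, y, z].
In Python, from bench import status, eyes, order, robot gives the robot as it stands.
- The arm moves only by the shell command python3 -m creep 'ROWS' [FORCE]. ROWS is a JSON object of lists of equal length, an entry for each row: "delta_pos": the shift along the tool's x, y, z in m, a list of three; "rot": the turn, a rotation vector about the tool's x, y, z in rad, a list of three; "grip": the opening, from 0 (shut) to 1 (fully open). In form: {"delta_pos": [[dx, dy, dz], ...], "rot": [[ax, ay, az], ...], "grip": [grip, ...]}. A call has exactly 5 rows; each row is the pose to reach, as a shift and turn from the pose commanded when the call began, along the tool's axes at that moment; what a row does not reach only later rows make up. A row lasts 1/8 s, in which the tool goes at most 62.5 mm and 10.7 degrees, less where a joint would pass 70% of its speed; a pose out of reach is approached as far as the arm can. A call with a gripper value outside its range is refused whole. The fingers move at their own pace and stop on an object; FORCE is the grip in N (left out, the last holds). Time passes only in rows, so rows that repeat a pose let the fingers close, or fill a call up. It gives the time, the measured TCP pose, the force, the opening and the grip force at its end, in the units of the state.
- status.read_state(): the state, without advancing time (a new reading comes with each control period).
- eyes.capture(name): name is "scene" or "top" or "wrist"; returns the picture (420x560x3 uint8, red, green, blue); there is no depth.
- eyes.camera_model(name): a dict with "camera_matrix" (3x3 intrinsics, pixels), "dist" ([k1, k2, p1, p2, k3] as OpenCV has them; the pictures are not rectified), "R" (3x3) and "t" (3): a world point X has camera coordinates R X + t. Camera axes: x right, y down, z forward; pixel columns grow to the right and rows downward; lengths in m; the calibration is good to about 2 mm. A picture is of the moment at which its call begins: read the wrist's pose just before it. camera_model takes no time and is no camera call; for the wrist camera it gives the pose at the moment of the call.
- order.hand_in(): hands the job in; it is judged then, once.
The state is a dict: "t": time; "joint_positions": joint angles; "joint_velocities": joint speeds; "effort": joint torques, N m; "eef_pos": TCP position; "orientation": TCP orientation; "ft_force": force on the tool from outside, world axes, zero at the start; "ft_torque": the same for the moment, N m; "opening": finger opening in m; "grip_force": force on a finger pad.
Only numpy, scipy, OpenCV 4.12 (cv2) and the standard library are available. Lean on these libraries where they do the work, as an engineer would, in place of code of your own. Each camera call takes 0.05 s, during which the arm holds its last target. There are 200 camera calls.

## Task

The spice jar wanted for cooking stands in the rear row of the rack, hidden behind the tall pepper mill. Stand the pepper mill aside on the worktop, take out the spice jar behind it and stand it on the free half of the prep tray, then put the pepper mill back just where it stood. Keep both upright, set them down rather than drop them, and leave everything else where it is.

Things in the scene. Friction and masses are not known exactly. Their poses are not given: they have to be found in the camera images.
- rack: fixed wooden spice rack; origin: middle of its underside; x to its back, away from the robot, y to its left, z up. Deck x -85 to 100, y -165 to 165 mm, top 15 mm up; front lip 6 mm above the deck. Back panel at x 92; cheeks at both ends only at x 55 to 100. Three bays at y about -95, 0, 95, in varying order; each has one thing in the rear row (x about 45) and one in the front row (x about -30)
- board_edge (a point): middle of the lower front edge of the rack's top board (rack x 32, y 0, 210 mm up). The board, 14 mm thick, covers the rear row over the full width back to x 100, so an upright gripper cannot reach the rear row: it must lean back, toward the rack's front, by some 30 to 45 degrees
- pepper_mill_centre (a point): centre (85 mm above its foot) of the tall turned wooden pepper mill, the tallest thing in the rack: 58 mm wide, 170 mm high, 0.18 kg (varies by 30 %), in the front row of one bay. Its head does not turn. Round, so it can be gripped from any side; 58 mm wide (as a straight cylinder for the fingers) up to 122 mm above its foot, head 48 mm. z is up along it
- jar_a_centre (a point): centre (52.5 mm above its foot) of the wanted spice jar, the one in the rear row directly behind the pepper mill: round, 41 mm wide, 105 mm high with its dark cap, 0.11 kg (varies by 30 %); z is up along it
- jar_b_centre (a point): centre (52.5 mm up) of another spice jar of the same shape, rear row, in the bay of the egg timer; leave
- jar_c_centre (a point): centre (52.5 mm up) of another spice jar of the same shape, rear row, in the bay of the flat tin; leave
- timer_centre (a point): centre (30 mm up) of an egg-shaped kitchen timer, 64 mm wide, 60 mm high, front row; leave
- tin_centre (a point): centre (20 mm up) of a flat round food tin, 86 mm wide, 40 mm high, front row; leave
- tea_box_centre (a point): centre (36.5 mm up) of a carton 65x142x73 mm standing on the rack's top board; leave
- tray: fixed light wooden prep tray, 200 mm (x) by 130 mm (y), 16 mm high, walls 6 mm, inner floor 5 mm up; origin: middle of its underside. The near half (x<0) holds the squat screw-top jar, the far half (x>0, away from the robot) is free. It stands to the left or to the right of the rack; the ceramic spoon rest lies on the other side
- tray_free (a point): middle of the free half of the tray, on its inner floor (tray x +47 mm, y 0)
- peanut_jar_centre (a point): centre (43 mm up) of the squat screw-top jar on the tray, 58x62 mm, 86 mm high; leave
- spoon_rest: fixed flat ceramic spoon rest, 241 mm (x) by 128 mm (y), 14 mm high; origin: middle of its underside
- mug_centre (a point): centre of a mug, 86 mm wide (120 mm with handle), 101 mm high, in front of the rack near the worktop's front edge; leave
Mind the look-alikes: they are no part of the job. What is shaped like the part that bears pepper_mill_centre but turquoise is not meant.

How it is judged:
On the way, in this order (a step that is already met when the one before it is completed fails the run):
1. the pepper mill stands aside on the worktop, upright and released (distance of pepper_mill_centre from where it was at the start of the episode above 0.08 m and height (world z) of pepper_mill_centre between 0.08 and 0.09 m and angle between pepper_mill_centre's own z axis and vertical below 0.12 rad and contact force between the fingers and pepper_mill below 0.1 N and linear speed of pepper_mill below 0.03 m/s), for 0.2 s.
2. the wanted jar stands on the free half of the tray, upright and released (x of jar_a_centre in the frame of tray between 0 and 0.1 m and y of jar_a_centre in the frame of tray between -0.06 and 0.06 m and z of jar_a_centre in the frame of tray between 0.049 and 0.066 m and angle between jar_a_centre's own z axis and vertical below 0.12 rad and contact force between the fingers and jar_a below 0.1 N and linear speed of jar_a below 0.03 m/s), for 0.2 s.
At the end, for the whole second after the job is handed in: the wanted jar stands upright (within 0.12 rad) at rest on the floor of the tray with its axis in the free half (x>0), and the pepper mill stands upright (within 0.12 rad), released and at rest, within 25 mm of where it stood at first (all of step 2 and distance of pepper_mill_centre from where it was at the start of the episode below 0.025 m and angle between pepper_mill_centre's own z axis and vertical below 0.12 rad and contact force between the fingers and pepper_mill below 0.1 N and linear speed of pepper_mill below 0.03 m/s); the robot touches nothing.
It fails at once if the pepper mill or the wanted jar is tipped by more than 0.6 rad (angle between any of pepper_mill_centre, jar_a_centre's own z axis and vertical above 0.6 rad).
It fails at once if the pepper mill or the wanted jar is dropped (falls freely by about 2 cm or more: faster than 0.6 m/s with no finger on it) ((contact force between the fingers and pepper_mill below 0.05 N and linear speed of pepper_mill above 0.6 m/s) or (contact force between the fingers and jar_a below 0.05 N and linear speed of jar_a above 0.6 m/s)).
It fails at once if another thing is moved by more than 25 mm (distance of any of jar_b_centre, jar_c_centre, timer_centre, tin_centre, tea_box_centre, peanut_jar_centre, mug_centre from where it was at the start of the episode above 0.025 m).
It also fails if it takes over 72 s, if anything falls off the work surface, if the arm or the gripper's body presses on something with over 40 N, if the wrist force passes 120 N, or if a joint passes its speed limit or range.

## Working session

There is one attempt and no reset: what is moved stays moved. The work goes in short steps, Python scripts to look and compute and a shell command to move; the robot and the scene stay as the last step left them, time stands still between calls to the robot, and variables do not carry over. Pictures are saved under pics/ and viewed, at most 10 in all, crops included, and the job is handed in when it is done.

```bash
ls; mkdir -p pics
python3 - <<'E'
from bench import status, eyes, robot
import cv2,numpy as np
s=status.read_state();print(s)
for n in("scene","top"):
    i=eyes.capture(n);cv2.imwrite(f"pics/{n}0.png",i[:,:,::-1]);c=eyes.camera_model(n)
    R=np.array(c["R"]);print(n,-R.T@np.array(c["t"]),R[2],np.array(c["camera_matrix"])[0])
E
```

```text
pics
{'t': 0.0, 'joint_positions': array([-1.00343237e+00,  3.85537998e-01,  6.61304670e-03, -5.40732275e-04,
       -1.19399332e+00, -2.58600552e-01]), 'joint_velocities': array([ 0.00216874, -0.00105598, -0.00014628, -0.00053689, -0.00134584,
       -0.00096335]), 'effort': array([-7.56906975e-04, -3.92289162e+01,  1.88397843e+01,  4.18612450e+00,
       -4.49957763e-03, -1.89511020e-06]), 'eef_pos': array([ 0.18977174, -0.5948683 ,  0.23022159]), 'orientation': array([-1.95647634e-04, -1.53670532e-01,  9.88121541e-01,  1.07263023e-03]), 'ft_force': array([-0.43519536,  0.16828665,  0.71679303]), 'ft_torque': array([-0.01836902, -0.02640072,  0.00643722]), 'grip_force': 0.0, 'opening': 0.08516739067304233}
scene [-0.03663724  0.61934089  0.83473614] [ 0.52925099 -0.59303699 -0.60679529] [383.86361547   0.         285.96859203]
top [-0.17279891 -0.16717544  1.32059531] [ 0.51055036  0.107      -0.85316431] [412.94563924   0.         280.89790223]
```

View pics/scene0.png

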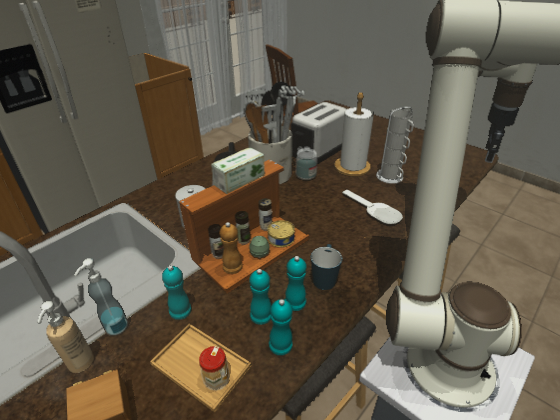

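View pics/top0.png

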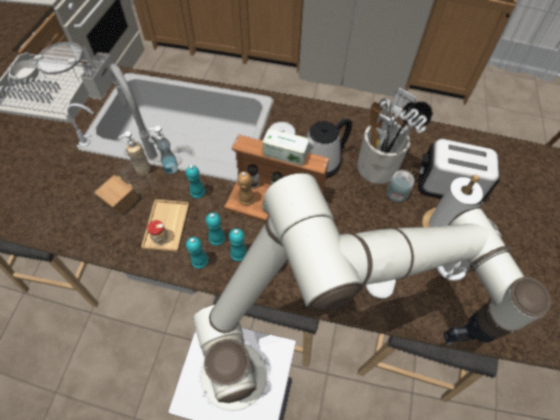

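Scene: brown mill at (231,248) in the rack's left bay, with the wanted jar behind it at (215,238). The timer is at (259,246), the tin at (281,233), and the tray with the red-lid jar at (200,365). Candidates that could pass for the mill are turquoise ones at (176,291), (260,295), (296,282) and (281,326); by the description I choose the brown one. A close crop will check this.

```bash
cat > h.py <<'E'
import numpy as np,cv2
from bench import status,eyes,robot
from scipy.spatial.transform import Rotation as Ro
def cam(n):
    c=eyes.camera_model(n);return [np.array(c[k],float) for k in("camera_matrix","dist","R","t")]
def ray(n,p,c=None):
    K,d,R,t=c or cam(n);u=cv2.undistortPoints(np.array([[p]],float),K,d).ravel()
    return -R.T@t,R.T@np.array([u[0],u[1],1.])
def plane(n,p,z,c=None):
    o,v=ray(n,p,c);return o+v*(z-o[2])/v[2]
def proj(n,X,c=None):
    K,d,R,t=c or cam(n);return cv2.projectPoints(np.array([X],float),cv2.Rodrigues(R)[0],t,K,d)[0].ravel()
def pose():
    s=status.read_state();q=s["orientation"];return np.array(s["eef_pos"]),Ro.from_quat([q[1],q[2],q[3],q[0]]),s
E
python3 - <<'E'
import cv2
for n,(x0,y0,w,h),o in(("scene",(140,140,260,195),"c1"),("top",(130,120,220,165),"c2")):
    i=cv2.imread(f"pics/{n}0.png")[y0:y0+h,x0:x0+w]
    cv2.imwrite(f"pics/{o}.png",cv2.resize(i,(800,600),interpolation=cv2.INTER_CUBIC))
E
```

```text
(no output)
```

View pics/c1.png

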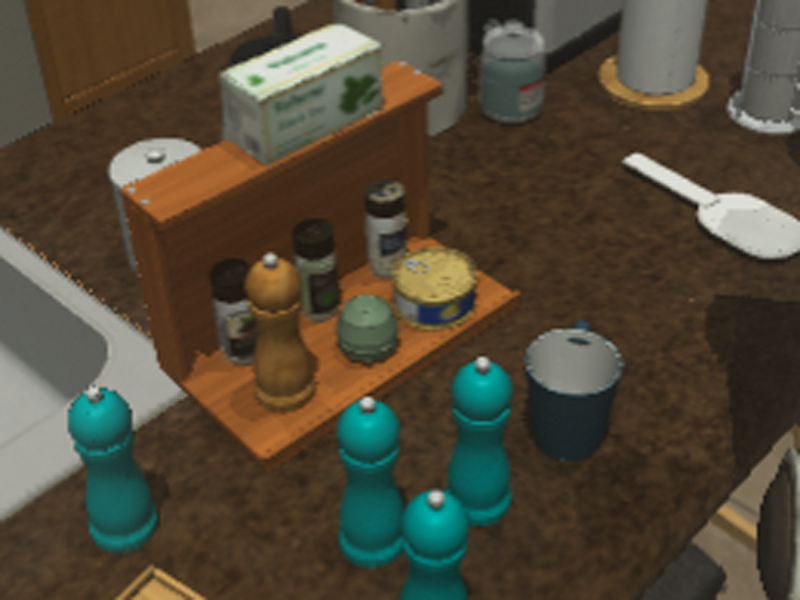

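View pics/c2.png

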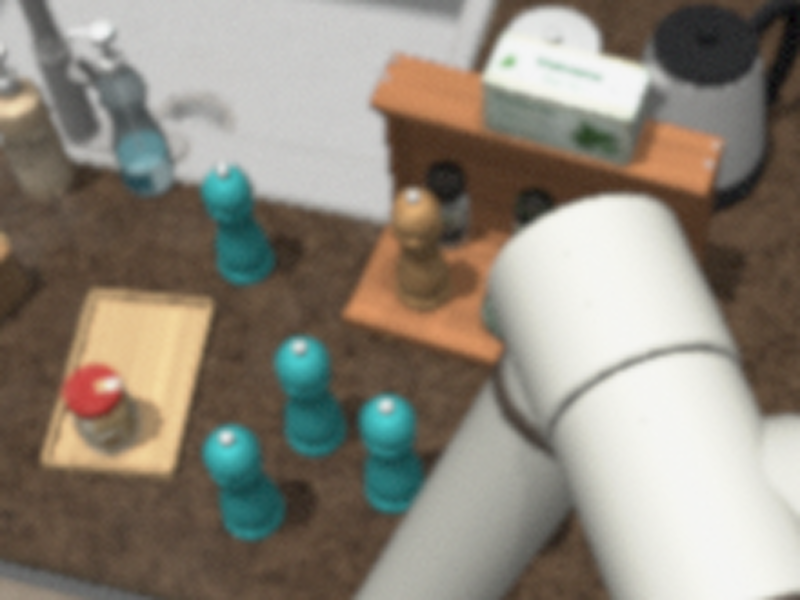

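Crops confirm it: the brown mill (knob at crop 270,260) stands in the left bay with a dark-capped jar behind it. The four turquoise mills are decoys standing around the front of the rack, and act as obstacles. The tray's far half is free.

Run:
```python
from h import *
S=lambda p:(140+(p[0]+.5)/3.0769-.5,140+(p[1]+.5)/3.0769-.5)
T=lambda p:(130+(p[0]+.5)/3.636-.5,120+(p[1]+.5)/3.636-.5)
cs,ct=cam("scene"),cam("top")
def tri(a,b):
    (o,u),(p,v)=ray("",S(a),cs),ray("",T(b),ct)
    u,v=u/np.linalg.norm(u),v/np.linalg.norm(v)
    k=np.linalg.lstsq(np.c_[u,-v],p-o,rcond=None)[0];A,B=o+u*k[0],p+v*k[1]
    return ((A+B)/2).round(4),round(np.linalg.norm(A-B),4)
for n,a,b in(("mill knob",(270,260),(412,195)),("jarA cap",(231,266),(446,170)),("T1",(93,393),(224,170)),("T2",(367,404),(298,345)),("T3",(482,363),(387,405)),("T4",(435,498),(227,437)),("deckFL",(265,460),(345,315)),("boardFL",(152,218),(373,104)),("boardFR",(440,88),(713,192))):print(n,*tri(a,b))
for n,p in(("FL",(90,290)),("FR",(213,298)),("NR",(172,474)),("NL",(42,465))):print("tray",n,plane("",T(p),.016,ct).round(4))
print("deckFR",plane("",S((520,293)),.018,cs).round(4),"FL",plane("",S((265,460)),.018,cs).round(4))
print("jarc cap",plane("",S((385,190)),.12,cs).round(4),"jarb",plane("",S((314,228)),.12,cs),"jara",plane("",S((231,266)),.12,cs),"mug",plane("",S((573,350)),.1,cs),"peanut",plane("",T((97,390)),.09,ct))
```

```text
mill knob [0.6099 0.1324 0.1814] 0.003
jarA cap [0.6843 0.1223 0.1274] 0.0035
T1 [0.6077 0.3214 0.1636] 0.0025
T2 [0.436  0.1888 0.1677] 0.0036
T3 [0.3985 0.0951 0.1665] 0.002
T4 [0.3357 0.2205 0.1656] 0.002
deckFL [0.563  0.2007 0.0151] 0.0023
boardFL [0.6844 0.1906 0.2185] 0.0081
boardFR [ 0.6581 -0.142   0.2119] 0.0042
tray FL [0.5292 0.4672 0.016 ]
tray FR [0.5507 0.3392 0.016 ]
tray NR [0.3521 0.3091 0.016 ]
tray NL [0.3301 0.4357 0.016 ]
deckFR [ 0.5313 -0.1267  0.018 ] FL [0.5595 0.2023 0.018 ]
jarc cap [ 0.6651 -0.0666  0.12  ] jarb [0.67328357 0.02518666 0.12      ] jara [0.68942016 0.11737618 0.12      ] mug [ 0.39026124 -0.02300325  0.1       ] peanut [0.38697946 0.38181162 0.09      ]
```

```bash
cat >> h.py <<'E'
def Rt(a,psi):
    a,psi=np.radians([a,psi]);f=np.array([np.cos(psi),np.sin(psi),0])
    z=np.sin(a)*f-np.cos(a)*np.array([0,0,1]);y=np.array([-f[1],f[0],0]);return np.c_[np.cross(y,z),y,z]
def to(g,a,psi,cur=None):
    "tool-frame shift + rotvec bringing the grasp point to g with tilt a, yaw psi (deg)"
    p,R,_=pose()
    if cur:p,R=np.array(cur[0])-robot.pinch_z*-1*0,cur[1]
    M=Rt(a,psi);t=np.array(g)+robot.pinch_z*M[:,2]
    return R.inv().apply(t-p).round(4),(R.inv()*Ro.from_matrix(M)).as_rotvec().round(3)
E
python3 - <<'E'
from h import *
S=lambda p:(140+(p[0]+.5)/3.0769-.5,140+(p[1]+.5)/3.0769-.5)
T=lambda p:(130+(p[0]+.5)/3.636-.5,120+(p[1]+.5)/3.636-.5)
cs,ct=cam("scene"),cam("top")
print("mill",plane("",S((270,258)),.185,cs),plane("",T((412,193)),.185,ct), "jar",plane("",T((446,170)),.12,ct))
print("spoon",plane("",S((630,160)),.014,cs),plane("",S((745,230)),.01,cs),plane("",S((800,240)),.01,cs),"mughandle",plane("",S((580,330)),.09,cs))
print("towel",plane("",(353,165),.0,cs),plane("",(355,112),.27,cs))
c=cam("wrist");p,R,_=pose();print("wristcam in tool",R.inv().apply(-c[2].T@c[3]-p),R.inv().apply(c[2][2]))
print(robot.pinch_z)
print("pre",to([.50,.12,.35],45,0))
E
```

```text
mill [0.60638193 0.13352465 0.185     ] [0.6113883  0.13262121 0.185     ] jar [0.69176112 0.12475067 0.12      ]
spoon [ 0.58830779 -0.41078214  0.014     ] [ 0.41363358 -0.38707505  0.01      ] [ 0.35776546 -0.41210512  0.01      ] mughandle [ 0.40717815 -0.05722657  0.09      ]
towel [ 0.68526168 -0.61645402  0.        ] [ 0.65704496 -0.53824593  0.27      ]
wristcam in tool [ 7.59038821e-02 -5.15923063e-05 -1.43980376e-01] [-0.29549321  0.00107564  0.95534423]
0.0187
pre (array([-0.5253,  0.5831, -0.1053]), array([ 0.123, -0.779,  0.292]))
```

```bash
python3 -m creep '{"delta_pos":[[-0.03,0.03,-0.04],[-0.06,0.07,-0.08],[-0.1,0.11,-0.12],[-0.14,0.15,-0.12],[-0.18,0.19,-0.12]],"rot":[[0,0,0],[0,0,0],[0,0,0],[0,0,0],[0,0,0]],"grip":[1,1,1,1,1]}'
python3 -m creep '{"delta_pos":[[-0.04,0.04,0],[-0.08,0.08,0],[-0.12,0.12,0],[-0.15,0.16,0],[-0.18,0.2,0]],"rot":[[0,0,0],[0,0,0],[0,0,0],[0,0,0],[0,0,0]],"grip":[1,1,1,1,1]}'
python3 - <<'E'
from h import *
p,R,s=pose();print(p,s["joint_positions"])
print("pre",to([.56,.122,.22],30,12))
E
```

```text
t: 0.72
eef_pos: [0.3043, -0.3579, 0.3518]
orientation: [0.001, -0.154, 0.988, -0.0]
ft_force: [1.5, -0.3, 0.2]
opening: 0.0853
grip_force: 0.0
t: 1.35
eef_pos: [0.4145, -0.1127, 0.3511]
orientation: [-0.0, -0.154, 0.988, 0.0]
ft_force: [0.7, 0.6, -0.2]
opening: 0.0858
grip_force: 0.0
[ 0.41446406 -0.11268419  0.35105059] [ 1.15561712e-01 -2.83149896e-02 -2.10644726e-01 -2.65548782e-04
 -1.38880547e+00 -1.37720897e+00]
pre (array([-0.2194,  0.1783,  0.1472]), array([ 0.026, -0.523,  0.097]))
```

```bash
python3 -m creep '{"delta_pos":[[-0.045,0.035,0.02],[-0.09,0.07,0.05],[-0.13,0.11,0.08],[-0.175,0.145,0.115],[-0.22,0.178,0.147]],"rot":[[0.005,-0.105,0.02],[0.01,-0.21,0.04],[0.016,-0.315,0.06],[0.02,-0.42,0.08],[0.026,-0.523,0.097]],"grip":[1,1,1,1,1]}'
python3 -m creep '{"delta_pos":[[0,0,0],[0,0,0],[0,0,0],[0,0,0],[0,0,0]],"rot":[[0,0,0],[0,0,0],[0,0,0],[0,0,0],[0,0,0]],"grip":[1,1,1,1,1]}'
python3 - <<'E'
from h import *
p,R,s=pose();print(p,s["joint_positions"]);c=cam("wrist")
i=eyes.capture("wrist");cv2.imwrite("pics/w1.png",i[:,:,::-1])
print(proj("",[.609,.132,.185],c),proj("",[.687,.123,.12],c))
print("g",to([.609,.132,.132],30,12))
E
```

```text
t: 1.98
eef_pos: [0.5598, 0.0932, 0.2219]
orientation: [0.246, -0.099, 0.964, 0.015]
ft_force: [1.6, -2.5, 0.7]
opening: 0.0855
grip_force: 0.0
t: 2.6
eef_pos: [0.5603, 0.0903, 0.224]
orientation: [0.246, -0.098, 0.964, 0.014]
ft_force: [-1.0, -0.1, 0.5]
opening: 0.086
grip_force: 0.0
[0.56031545 0.0903481  0.22401023] [ 0.50445975  0.0800747  -0.67567354  0.45495868 -0.37718797 -2.25995346]
[331.78296659 274.74051145] [290.82641517 260.88822053]
g (array([-0.0061,  0.0336,  0.1255]), array([-0.024, -0.026,  0.   ]))
```

View pics/w1.png

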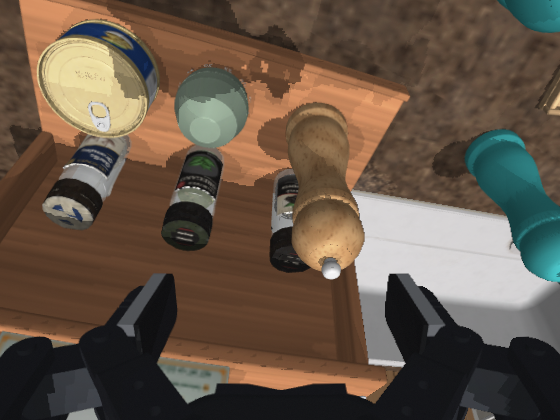

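The wrist view shows the brown mill with its knob at (331,268), as predicted (332,275). The jar behind it is at (288,240), and the fingers are open either side. The arm stopped 35 mm short in y, so I'll fit simple kinematics to check which tilts and yaws are reachable.

```bash
cat > k.py <<'E'
import numpy as np
from scipy.optimize import least_squares
from scipy.spatial.transform import Rotation as Ro
E=lambda a,t:Ro.from_euler(a,t)
lo=np.array([-3.14,-1.21,-1.07,-3.16,-2.99,-3.1]);hi=np.array([3.14,2.06,1.41,2.05,-.16,3.1])
def fk(q,P,s4=-1,s6=-1):
    d1,a2,r4,r5,d6,c6=P
    R=E('z',q[0]);p=np.array([0,0,d1])+(R*E('y',q[1])).apply([0,0,a2])
    R=R*E('y',q[1]-q[2]);p=p+R.apply([r4,0,0])
    R=R*E('x',s4*q[3]);p=p+R.apply([0,r5,0])
    R=R*E('y',-q[4]);p=p+R.apply([d6,0,0])
    R=R*E('x',s6*q[5]+c6)*Ro.from_matrix([[0,0,1],[0,1,0],[-1,0,0]])
    return p,R
D=[([-1.00343,.385538,.006613,-.00054,-1.193993,-.2586],[.18977,-.59487,.23022],[-.000196,-.15367,.98812,.00107]),
([.11556,-.028315,-.210645,-.000266,-1.388805,-1.377209],[.414464,-.112684,.351051],[0,-.154,.988,0]),
([.50446,.080075,-.675674,.454959,-.377188,-2.259953],[.560315,.090348,.22401],[.246,-.098,.964,.014])]
def fit():
    best=None
    for s4 in(1,-1):
        for s6 in(1,-1):
            for c in(0,np.pi):
                def f(P):
                    o=[]
                    for q,p,w in D:
                        a,R=fk(q,P,s4,s6);o+=list((a-p)*5);o+=list((R.inv()*Ro.from_quat(w[1:]+w[:1])).as_rotvec())
                    return o
                r=least_squares(f,[.2,.41,.43,-.13,.3,c])
                if best is None or r.cost<best[0]:best=(r.cost,r.x,s4,s6)
    return best
def ik(g,a,psi,P,s4,s6,n=40,pz=.0187,q0=None):
    from h import Rt
    M=Rt(a,psi);t=np.array(g)+pz*M[:,2];rng=np.random.default_rng(0);out=[]
    for k in range(n):
        x0=q0 if k==0 and q0 is not None else rng.uniform(lo,hi)
        f=lambda q:np.r_[(fk(q,P,s4,s6)[0]-t)*5,(fk(q,P,s4,s6)[1].inv()*Ro.from_matrix(M)).as_rotvec()]
        r=least_squares(f,x0,bounds=(lo,hi))
        if r.cost<1e-6 and not any(np.abs(r.x-o).max()<.05 for o in out):out.append(r.x)
    return out
E
cat > run.py <<'E'
from k import *
import sys,json
np.set_printoptions(precision=2,suppress=True)
c,P,s4,s6=fit();print(c,P,s4,s6)
q0=np.array(D[2][0])
for n,g in(("mill",[.609,.132,.132]),("jar",[.687,.123,.08]),("park",[.48,-.18,.117]),("tray",[.492,.396,.075])):
    for a,psi in((30,12),(30,30),(38,0),(38,12),(38,25),(38,60),(38,90)):
        if (n=="tray")!=(psi>=60) and not(n=="tray" and psi==25): continue
        o=ik(g,a,psi,P,s4,s6,12,q0=q0)
        o.sort(key=lambda q:np.abs(q-q0).max());print(n,a,psi,o[:2])
E
time python3 run.py
```

```text
2.3175425078234634e-07 [ 0.16  0.56  0.42 -0.16  0.3  -1.57] -1 -1
mill 30 12 []
mill 30 30 [array([ 0.45,  0.34, -0.46, -0.14, -0.25, -1.37])]
mill 38 0 []
mill 38 12 []
mill 38 25 []
jar 30 12 []
jar 30 30 [array([ 0.37,  0.52, -0.26, -0.29, -0.28, -1.16])]
jar 38 0 []
jar 38 12 []
jar 38 25 []
park 30 12 [array([-0.2 ,  0.23, -0.52, -0.57, -0.38, -0.67])]
park 30 30 [array([-0.32,  0.28, -0.4 , -0.68, -0.63, -0.22])]
park 38 0 [array([-0.2 ,  0.21, -0.58, -0.76, -0.18, -0.67])]
park 38 12 [array([-0.35,  0.24, -0.48, -0.92, -0.42, -0.25])]
park 38 25 [array([-0.43,  0.28, -0.41, -0.92, -0.63, -0.01])]
tray 38 25 [array([ 0.42,  0.45, -0.62, -3.07, -0.16,  1.52])]
tray 38 60 [array([ 0.78,  0.44, -0.33, -0.82, -0.23, -0.56])]
tray 38 90 [array([ 0.61,  0.51, -0.15, -0.9 , -0.7 ,  0.04])]
real	0m7.230s
user	0m7.625s
sys	0m0.073s
```

```bash
cat > run2.py <<'E'
from k import *
np.set_printoptions(precision=2,suppress=True)
c,P,s4,s6=fit();q0=np.array(D[2][0])
for n,g,tl in(("mill",[.609,.132,.132],(20,30,40)),("jar",[.687,.123,.08],(30,36,42,48))):
    for a in tl:
        for psi in(-60,-45,-30,-15,0,20,30,40,50):
            o=ik(g,a,psi,P,s4,s6,6,q0=[.4,.4,-.4,-.3,-.3,-1.2])
            if o:print(n,a,psi,o)
E
python3 run2.py
```

```text
mill 20 -15 [array([ 0.54,  0.37, -0.59,  0.62, -0.44, -2.91])]
mill 20 0 [array([ 0.52,  0.36, -0.57,  0.49, -0.37, -2.53])]
mill 20 20 [array([ 0.49,  0.36, -0.45,  0.12, -0.41, -1.82])]
mill 20 30 [array([ 0.46,  0.37, -0.38, -0.05, -0.47, -1.47])]
mill 20 40 [array([ 0.43,  0.38, -0.31, -0.18, -0.55, -1.16])]
mill 20 50 [array([ 0.39,  0.4 , -0.25, -0.27, -0.63, -0.89])]
mill 30 30 [array([ 0.45,  0.34, -0.46, -0.14, -0.25, -1.37])]
mill 30 40 [array([ 0.38,  0.36, -0.33, -0.4 , -0.41, -0.92])]
mill 30 50 [array([ 0.32,  0.37, -0.25, -0.53, -0.55, -0.62])]
mill 40 40 [array([ 0.27,  0.35, -0.3 , -0.8 , -0.38, -0.47])]
mill 40 50 [array([ 0.2 ,  0.37, -0.23, -0.86, -0.55, -0.24])]
jar 30 30 [array([ 0.37,  0.52, -0.26, -0.29, -0.28, -1.16])]
jar 30 40 [array([ 0.3 ,  0.53, -0.16, -0.48, -0.43, -0.79])]
jar 30 50 [array([ 0.25,  0.55, -0.09, -0.57, -0.57, -0.52])]
jar 36 30 [array([ 0.33,  0.51, -0.24, -0.53, -0.23, -0.9 ])]
jar 36 40 [array([ 0.25,  0.52, -0.15, -0.7 , -0.41, -0.54])]
jar 36 50 [array([ 0.2 ,  0.55, -0.08, -0.76, -0.56, -0.31])]
jar 42 30 [array([ 0.25,  0.51, -0.2 , -0.88, -0.24, -0.5 ])]
jar 42 40 [array([ 0.17,  0.53, -0.13, -0.96, -0.42, -0.24])]
jar 42 50 [array([ 0.13,  0.55, -0.08, -0.97, -0.59, -0.09])]
jar 48 0 [array([-0.07,  0.53, -0.53, -2.97, -0.33,  1.46])]
jar 48 30 [array([ 0.13,  0.51, -0.17, -1.29, -0.3 , -0.02])]
jar 48 40 [array([ 0.08,  0.54, -0.13, -1.24, -0.47,  0.07])]
jar 48 50 [array([ 0.05,  0.57, -0.08, -1.17, -0.63,  0.14])]
```

Run:
```python
from h import *
c=cam("wrist");print("knob",plane("",(331,263),.187,c),"jar cap",plane("",(291,264),.12,c))
print("pre",to([.568,.103,.219],30,35))
```

```text
knob [0.59419803 0.12681583 0.187     ] jar cap [0.69114657 0.12413167 0.12      ]
pre (array([-0.0065,  0.015 ,  0.0271]), array([-0.22, -0.03, -0.35]))
```

Run:
```python
from h import *
c=cam("wrist");cs,ct=cam("scene"),cam("top")
S=lambda p:(140+(p[0]+.5)/3.0769-.5,140+(p[1]+.5)/3.0769-.5)
T=lambda p:(130+(p[0]+.5)/3.636-.5,120+(p[1]+.5)/3.636-.5)
def tri(rs):
    A=np.zeros((3,3));b=np.zeros(3)
    for o,v in rs:
        v=v/np.linalg.norm(v);M=np.eye(3)-np.outer(v,v);A+=M;b+=M@o
    X=np.linalg.solve(A,b);return X.round(4)
k=[ray("",S((270,258)),cs),ray("",T((412,193)),ct),ray("",(331,267),c)]
print("knob",tri(k),tri(k[::2]),tri(k[1:]))
k=[ray("",S((231,268)),cs),ray("",T((446,170)),ct),ray("",(291,264),c)]
print("cap",tri(k),tri(k[::2]),tri(k[1:]))
print("foot near edge",plane("",(320,104),.022,c),"L",plane("",(287,122),.025,c),"R",plane("",(349,122),.025,c))
print("deck front edge pts",plane("",(165,22),.021,c),plane("",(408,97),.021,c))
print("camcentre",-c[2].T@c[3])
i=cv2.imread("pics/w1.png");
h=cv2.cvtColor(i,cv2.COLOR_BGR2HSV);m=cv2.inRange(h,(0,0,150),(180,70,255));m[:255]=0;m[285:]=0;m[:,:318]=0;m[:,345:]=0
ys,xs=np.nonzero(m);print("knob px",xs.mean(),ys.min(),ys.max())
```

```text
knob [0.6106 0.132  0.181 ] [0.6087 0.1313 0.1807] [0.6227 0.137  0.1686]
cap [0.6851 0.1226 0.125 ] [0.6827 0.1225 0.1254] [0.6924 0.1247 0.1191]
foot near edge [0.58319175 0.12667032 0.022     ] L [0.60569663 0.10143659 0.025     ] R [0.59362611 0.15691861 0.025     ]
deck front edge pts [ 0.53936254 -0.00922078  0.021     ] [0.5602077  0.20077455 0.021     ]
camcentre [0.42773461 0.06566334 0.3144774 ]
knob px 331.6031746031746 265 278
```

```bash
python3 -m creep '{"delta_pos":[[-0.001,0.003,0.005],[-0.003,0.006,0.01],[-0.004,0.009,0.016],[-0.005,0.012,0.022],[-0.006,0.015,0.027]],"rot":[[-0.044,-0.006,-0.07],[-0.088,-0.012,-0.14],[-0.132,-0.018,-0.21],[-0.176,-0.024,-0.28],[-0.22,-0.03,-0.35]],"grip":[1,1,1,1,1]}'
python3 - <<'E'
from h import *
p,R,s=pose();print(s["joint_positions"]);print("g",to([.610,.132,.132],30,35))
E
```

```text
t: 3.28
eef_pos: [0.5751, 0.1088, 0.2021]
orientation: [0.247, -0.292, 0.921, 0.078]
ft_force: [-0.3, -1.1, 0.3]
opening: 0.0853
grip_force: 0.0
[ 0.40070549  0.16199582 -0.40956172 -0.22505989 -0.49644779 -1.18681823]
g (array([-0.0013, -0.0012,  0.1004]), array([ 0.002, -0.   ,  0.003]))
```

```bash
python3 -m creep '{"delta_pos":[[0,0,0.025],[0,-0.001,0.05],[-0.001,-0.001,0.07],[-0.001,-0.001,0.088],[-0.001,-0.001,0.1]],"rot":[[0,0,0],[0,0,0],[0,0,0],[0,0,0],[0,0,0]],"grip":[1,1,1,1,1]}' 40
python3 - <<'E'
from h import *
i=eyes.capture("wrist");cv2.imwrite("pics/w2.png",i[:,:,::-1])
print(to([.610,.132,.132],30,35))
E
```

```text
t: 3.9
eef_pos: [0.6174, 0.1369, 0.115]
orientation: [0.246, -0.291, 0.921, 0.078]
ft_force: [-0.1, 0.0, -0.3]
opening: 0.0855
grip_force: 0.0
(array([-0.0014,  0.0001, -0.0015]), array([ 0.001, -0.003, -0.   ]))
```

View pics/w2.png

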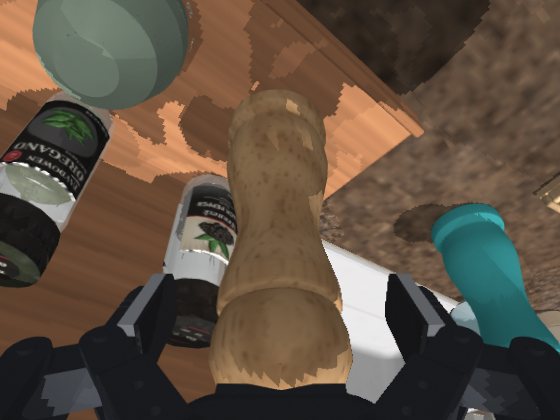

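The mill, at column 281, is centred between the fingers at (150,300) and (410,300). I'll close, then lift.

```bash
python3 -m creep '{"delta_pos":[[0,0,0],[0,0,0],[0,0,0],[0,0,0],[0,0,0]],"rot":[[0,0,0],[0,0,0],[0,0,0],[0,0,0],[0,0,0]],"grip":[0.6,0.5,0.45,0.4,0.4]}' 40
python3 - <<'E'
from h import *
p,R,s=pose();print(s["joint_positions"]);print("up",R.inv().apply([0,0,.1]));print(R.inv().apply([-.01,0,.0]))
E
```

```text
t: 4.58
eef_pos: [0.6179, 0.1369, 0.1171]
orientation: [0.248, -0.291, 0.921, 0.078]
ft_force: [-0.1, -0.4, 4.4]
opening: 0.0479
grip_force: 41.2
[ 0.41484412  0.3470836  -0.3853273  -0.29930044 -0.33547836 -1.11633507]
up [-5.01249765e-02 -8.86414883e-05 -8.65302194e-02]
[ 0.00708361  0.00573903 -0.00410925]
```

```bash
python3 -m creep '{"delta_pos":[[-0.001,0,-0.002],[-0.003,0,-0.005],[-0.006,0,-0.01],[-0.01,0,-0.017],[-0.015,0,-0.026]],"rot":[[0,0,0],[0,0,0],[0,0,0],[0,0,0],[0,0,0]],"grip":[0.4,0.4,0.4,0.4,0.4]}' 50
python3 - <<'E'
from h import *
p,R,s=pose();print(s["joint_positions"],p)
i=eyes.capture("scene");cv2.imwrite("pics/s2.png",cv2.resize(i[140:335,140:400,::-1],(800,600),interpolation=cv2.INTER_CUBIC))
E
```

```text
t: 5.2
eef_pos: [0.617, 0.1367, 0.1464]
orientation: [0.246, -0.291, 0.921, 0.078]
ft_force: [0.2, -0.0, -0.9]
opening: 0.0473
grip_force: 51.1
[ 0.41934806  0.3046117  -0.3715209  -0.25218692 -0.39169659 -1.170435  ] [0.61703413 0.136691   0.14641035]
```

View pics/s2.png

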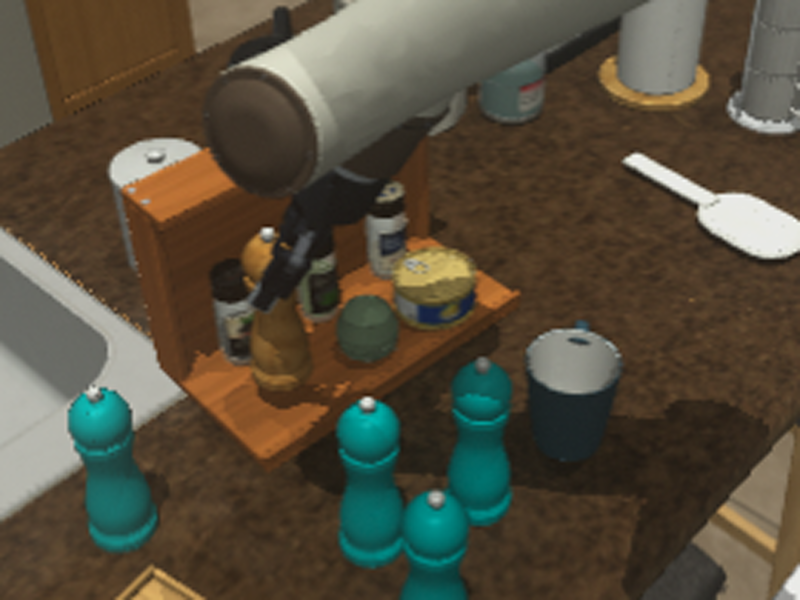

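The mill is gripped by its head and hangs upright about 29 mm above the deck. I'll lift it higher and carry it to the right front, to about (.48,-.18).

```bash
python3 -m creep '{"delta_pos":[[-0.008,0,-0.014],[-0.02,0,-0.035],[-0.035,0,-0.06],[-0.05,0,-0.087],[-0.06,0,-0.104]],"rot":[[0,0,0],[0,0,0],[0,0,0],[0,0,0],[0,0,0]],"grip":[0.4,0.4,0.4,0.4,0.4]}'
python3 -m creep '{"delta_pos":[[0.012,-0.009,-0.007],[0.035,-0.026,-0.02],[0.062,-0.045,-0.036],[0.09,-0.066,-0.052],[0.12,-0.088,-0.069]],"rot":[[0,0,0],[0,0,0],[0,0,0],[0,0,0],[0,0,0]],"grip":[0.4,0.4,0.4,0.4,0.4]}'
python3 -m creep '{"delta_pos":[[0.03,-0.022,-0.018],[0.06,-0.044,-0.035],[0.09,-0.066,-0.052],[0.115,-0.084,-0.067],[0.127,-0.093,-0.074]],"rot":[[0,0,0],[0,0,0],[0,0,0],[0,0,0],[0,0,0]],"grip":[0.4,0.4,0.4,0.4,0.4]}'
python3 - <<'E'
from h import *
p,R,s=pose();print(s["joint_positions"],p)
print(to([.48+.0012,-.18,.102+.0162],30,35))
E
```

```text
t: 5.88
eef_pos: [0.6176, 0.1367, 0.2692]
orientation: [0.248, -0.291, 0.921, 0.078]
ft_force: [0.6, -0.2, -1.1]
opening: 0.0473
grip_force: 51.3
t: 6.5
eef_pos: [0.5526, -0.0162, 0.2649]
orientation: [0.246, -0.291, 0.922, 0.078]
ft_force: [0.7, -1.1, -2.4]
opening: 0.0473
grip_force: 51.3
t: 7.12
eef_pos: [0.4856, -0.1771, 0.2658]
orientation: [0.246, -0.289, 0.922, 0.078]
ft_force: [-0.8, 0.3, -2.1]
opening: 0.0476
grip_force: 51.4
[-0.30509056  0.0827977  -0.22425736 -0.49369393 -0.98659052 -0.43914017] [ 0.48555557 -0.17706859  0.26581681]
(array([ 7.810e-02, -1.000e-04,  1.441e-01]), array([-0.   , -0.002, -0.003]))
```

```bash
python3 -m creep '{"delta_pos":[[0.015,0,0.026],[0.033,0,0.057],[0.05,0,0.087],[0.065,0,0.113],[0.073,0,0.127]],"rot":[[0,0,0],[0,0,0],[0,0,0],[0,0,0],[0,0,0]],"grip":[0.4,0.4,0.4,0.4,0.4]}'
python3 -m creep '{"delta_pos":[[0.001,0,0.002],[0.002,0,0.004],[0.003,0,0.006],[0.004,0,0.007],[0.004,0,0.008]],"rot":[[0,0,0],[0,0,0],[0,0,0],[0,0,0],[0,0,0]],"grip":[0.4,0.4,0.4,0.4,0.4]}'
```

```text
t: 7.75
eef_pos: [0.4859, -0.1751, 0.1181]
orientation: [0.245, -0.29, 0.922, 0.079]
ft_force: [0.5, 0.2, -2.1]
opening: 0.0474
grip_force: 51.4
t: 8.38
eef_pos: [0.488, -0.1748, 0.1115]
orientation: [0.247, -0.291, 0.921, 0.078]
ft_force: [0.1, 0.3, -1.7]
opening: 0.0477
grip_force: 51.4
```

```bash
python3 -m creep '{"delta_pos":[[0.001,0,0.001],[0.001,0,0.002],[0.002,0,0.003],[0.003,0,0.005],[0.003,0,0.006]],"rot":[[0,0,0],[0,0,0],[0,0,0],[0,0,0],[0,0,0]],"grip":[0.4,0.4,0.4,0.4,0.4]}'
```

```text
t: 9.0
eef_pos: [0.4881, -0.1746, 0.1043]
orientation: [0.246, -0.29, 0.921, 0.078]
ft_force: [-0.2, -0.8, -2.3]
opening: 0.0472
grip_force: 51.4
```

```bash
python3 -m creep '{"delta_pos":[[0,0,0.001],[0.001,0,0.002],[0.001,0,0.002],[0.001,0,0.002],[0.001,0,0.002]],"rot":[[0,0,0],[0,0,0],[0,0,0],[0,0,0],[0,0,0]],"grip":[0.4,0.4,0.4,0.4,0.4]}'
python3 -m creep '{"delta_pos":[[0,0,0.001],[0.001,0,0.001],[0.001,0,0.001],[0.001,0,0.001],[0.001,0,0.001]],"rot":[[0,0,0],[0,0,0],[0,0,0],[0,0,0],[0,0,0]],"grip":[0.4,0.4,0.4,0.4,0.4]}'
```

```text
t: 9.62
eef_pos: [0.4883, -0.1745, 0.1023]
orientation: [0.246, -0.291, 0.921, 0.078]
ft_force: [-0.1, -0.7, -2.0]
opening: 0.0468
grip_force: 51.4
t: 10.25
eef_pos: [0.4885, -0.1745, 0.1021]
orientation: [0.247, -0.291, 0.921, 0.078]
ft_force: [-2.1, 2.6, 6.0]
opening: 0.0472
grip_force: 51.6
```

```bash
python3 -m creep '{"delta_pos":[[0,0,0],[0,0,0],[0,0,0],[0,0,0],[0,0,0]],"rot":[[0,0,0],[0,0,0],[0,0,0],[0,0,0],[0,0,0]],"grip":[0.6,0.8,1,1,1]}'
python3 -m creep '{"delta_pos":[[0,0,-0.01],[0,0,-0.03],[0,0,-0.06],[0,0,-0.1],[0,0,-0.14]],"rot":[[0,0,0],[0,0,0],[0,0,0],[0,0,0],[0,0,0]],"grip":[1,1,1,1,1]}'
python3 - <<'E'
from h import *
from k import *
p,R,s=pose();q=s["joint_positions"];print(q)
i=eyes.capture("scene");cv2.imwrite("pics/s3.png",i[:,:,::-1])
c=cam("scene");print(proj("",[.485,-.177,.17],c),proj("",[.685,.123,.12],c))
_,P,s4,s6=fit()
np.set_printoptions(precision=2,suppress=True)
f=np.array([np.cos(np.radians(30)),np.sin(np.radians(30)),0])
J=np.array([.686,.1235,.082]);z=Rt(42,30)[:,2]
for n,g,ps in(("g",J,30),("pre",J-.1*z,30),("pre2",J+[0,0,.014],30),("out1",J+[-.06,.005,.014],30),("out2",J+[-.12,.01,.014],30),("up",J+[-.12,.01,.15],30),("up60",J+[-.12,.01,.15],60),("tr",[.49,.38,.22],75),("trd",[.492,.396,.08],75),("trd60",[.492,.396,.08],60)):
    o=ik(g,42,ps,P,s4,s6,4,q0=[.25,.5,-.2,-.9,-.25,-.5]);print(n,np.round(g,3),o[:1])
E
```

```text
t: 10.88
eef_pos: [0.488, -0.1747, 0.1008]
orientation: [0.246, -0.291, 0.921, 0.078]
ft_force: [0.3, 0.2, -0.7]
opening: 0.0856
grip_force: 0.0
t: 11.5
eef_pos: [0.4296, -0.2155, 0.2247]
orientation: [0.247, -0.291, 0.921, 0.077]
ft_force: [0.4, -0.3, -0.5]
opening: 0.0856
grip_force: 0.0
[-0.45181649  0.09110839 -0.30579861 -0.55342342 -0.97629417 -0.23776308]
[332.90402219 195.11773277] [214.22692821 227.69356984]
g [0.69 0.12 0.08] [array([ 0.25,  0.5 , -0.2 , -0.87, -0.23, -0.51])]
pre [0.63 0.09 0.16] [array([ 0.26,  0.31, -0.33, -0.7 , -0.28, -0.69])]
pre2 [0.69 0.12 0.1 ] [array([ 0.27,  0.48, -0.21, -0.81, -0.24, -0.58])]
out1 [0.63 0.13 0.1 ] [array([ 0.29,  0.41, -0.32, -0.91, -0.2 , -0.49])]
out2 [0.57 0.13 0.1 ] [array([ 0.3 ,  0.34, -0.42, -1.03, -0.17, -0.38])]
up [0.57 0.13 0.23] []
up60 [0.57 0.13 0.23] [array([ 0.18,  0.21, -0.2 , -0.79, -0.8 , -0.24])]
tr [0.49 0.38 0.22] [array([ 0.67,  0.25, -0.2 , -0.74, -0.63, -0.43])]
trd [0.49 0.4  0.08] [array([ 0.61,  0.47, -0.23, -1.06, -0.51, -0.01])]
trd60 [0.49 0.4  0.08] [array([ 0.7 ,  0.43, -0.3 , -1.06, -0.26, -0.27])]
```

View pics/s3.png

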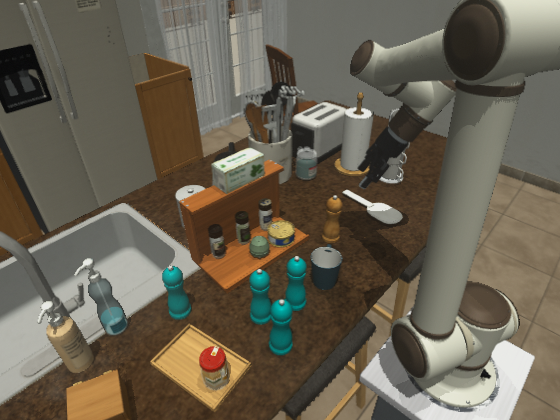

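The mill stands upright on the worktop at (333,220). Jar A, at (216,241), is now unobstructed. Next: up and over toward the jar.

```bash
python3 -m creep '{"delta_pos":[[-0.01,0,-0.017],[-0.025,0,-0.043],[-0.035,0,-0.06],[-0.04,0,-0.07],[-0.04,0,-0.07]],"rot":[[0,0,0],[0,0,0],[0,0,0],[0,0,0],[0,0,0]],"grip":[1,1,1,1,1]}'
python3 - <<'E'
from h import *
from k import *
_,P,s4,s6=fit();np.set_printoptions(precision=3,suppress=True)
for g,a,ps in(([.55,.05,.28],35,45),([.6,.075,.18],40,40)):
    print(ik(g,a,ps,P,s4,s6,4,q0=[.25,.4,-.2,-.8,-.35,-.5])[:1])
print(to([.55,.05,.28],35,45))
E
```

```text
t: 12.18
eef_pos: [0.4304, -0.2152, 0.3039]
orientation: [0.247, -0.291, 0.921, 0.077]
ft_force: [-0.9, 0.3, 0.5]
opening: 0.0854
grip_force: 0.0
[array([ 0.181,  0.084, -0.264, -0.491, -0.762, -0.687])]
[array([ 0.172,  0.262, -0.292, -0.732, -0.504, -0.486])]
(array([-0.206,  0.151,  0.164]), array([-0.095, -0.087, -0.146]))
```

```bash
python3 -m creep '{"delta_pos":[[-0.03,0.022,0.024],[-0.06,0.044,0.048],[-0.09,0.066,0.072],[-0.12,0.088,0.096],[-0.15,0.11,0.12]],"rot":[[-0.015,-0.015,-0.025],[-0.03,-0.03,-0.05],[-0.045,-0.045,-0.075],[-0.06,-0.06,-0.1],[-0.075,-0.07,-0.12]],"grip":[1,1,1,1,1]}'
python3 -m creep '{"delta_pos":[[-0.03,0.018,0.022],[-0.055,0.04,0.043],[-0.055,0.04,0.043],[-0.055,0.04,0.043],[-0.055,0.04,0.043]],"rot":[[-0.01,-0.01,-0.02],[-0.02,-0.017,-0.026],[-0.02,-0.017,-0.026],[-0.02,-0.017,-0.026],[-0.02,-0.017,-0.026]],"grip":[0.7,0.7,0.65,0.65,0.65]}'
python3 - <<'E'
from h import *
c=cam("wrist")
i=eyes.capture("wrist");cv2.imwrite("pics/w3.png",i[:,:,::-1]);print(c[2].tolist(),c[3].tolist())
print(proj("",[.686,.1235,.12],c),proj("",[.686,.1235,.015],c))
p,R,s=pose();print(s["joint_positions"],s["opening"])
J=np.array([.686,.1235,.082]);z=Rt(42,30)[:,2]
print(to(J-.1*z,42,32))
E
```

```text
t: 12.8
eef_pos: [0.5227, -0.0147, 0.2724]
orientation: [0.271, -0.352, 0.89, 0.108]
ft_force: [-0.4, -0.2, -0.6]
opening: 0.0855
grip_force: 0.0
t: 13.42
eef_pos: [0.5463, 0.0599, 0.2687]
orientation: [0.277, -0.364, 0.882, 0.116]
ft_force: [-0.7, -0.5, -0.2]
opening: 0.0556
grip_force: 0.0
[[-0.7062143852197029, 0.7079910152739473, 0.0031566438067212148], [0.436291600875508, 0.4316767284090751, 0.7894965745052501], [0.5575938316680376, 0.5589310551771148, -0.6137468488264144]] [0.34232158222711684, -0.4472965392463934, -0.01350241490948666]
[226.48541283 209.5787372 ] [234.42789895 139.58940108]
[ 0.19350519  0.06025244 -0.28278911 -0.48167981 -0.76278689 -0.70801681] 0.05543335134254986
(array([-0.0025, -0.0393,  0.1559]), array([ 0.142, -0.123,  0.175]))
```

View pics/w3.png

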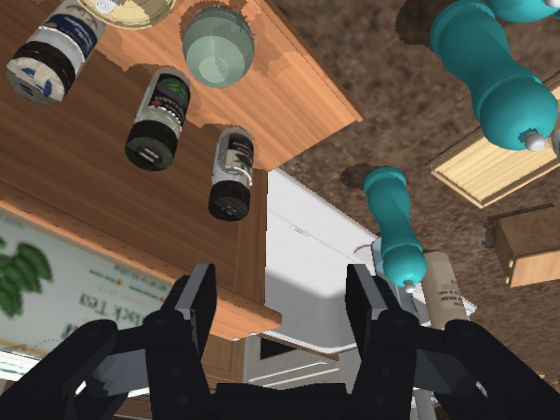

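The cap top of jar A is at about (230,208) against a predicted (226,210), so the jar is about 2 mm off my estimate. Updated position: (.6845,.125).

Run:
```python
from h import *
J=np.array([.6845,.125,.082]);z=Rt(42,30)[:,2]
print(to(J-.09*z,42,32))
```

```text
(array([-0.0036, -0.0389,  0.1657]), array([ 0.142, -0.123,  0.175]))
```

```bash
python3 -m creep '{"delta_pos":[[-0.001,-0.008,0.033],[-0.002,-0.016,0.066],[-0.003,-0.024,0.1],[-0.003,-0.032,0.133],[-0.004,-0.039,0.166]],"rot":[[0.028,-0.025,0.035],[0.056,-0.05,0.07],[0.085,-0.074,0.105],[0.114,-0.098,0.14],[0.142,-0.123,0.175]],"grip":[0.65,0.65,0.65,0.65,0.65]}'
python3 - <<'E'
from h import *
p,R,s=pose();print(s["joint_positions"],s["opening"])
print(to([.6845,.125,.082],42,31))
c=cam("wrist");i=eyes.capture("wrist");cv2.imwrite("pics/w4.png",i[:,:,::-1])
print(proj("",[.6845,.125,.12],c),proj("",[.6845,.125,.067],c),proj("",p-R.apply([0,0,.0187]),c))
E
```

```text
t: 14.1
eef_pos: [0.6441, 0.1022, 0.1342]
orientation: [0.345, -0.257, 0.897, 0.098]
ft_force: [0.3, -0.6, 0.4]
opening: 0.0552
grip_force: 0.0
[ 0.24025256  0.33556114 -0.29961849 -0.75804557 -0.30785481 -0.597327  ] 0.05519672484778453
(array([ 0.0006, -0.0022,  0.0886]), array([0.01 , 0.001, 0.013]))
[276.7923359  280.35842694] [277.18608072 201.54058365] [280.25523777 297.51383862]
```

View pics/w4.png

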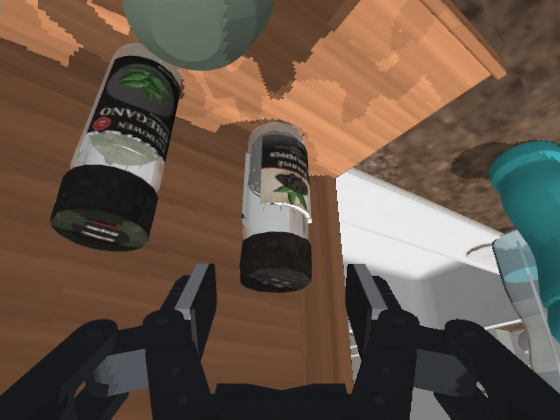

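Jar cap is at (276,275), between the fingers at (205,300) and (355,300), and matches the prediction. Advancing along the tool axis.

```bash
python3 -m creep '{"delta_pos":[[0,-0.001,0.015],[0,-0.001,0.03],[0,-0.002,0.045],[0,-0.002,0.056],[0,-0.002,0.062]],"rot":[[0,0,0.003],[0,0,0.006],[0,0,0.01],[0,0,0.01],[0,0,0.01]],"grip":[0.65,0.65,0.65,0.65,0.65]}' 30
python3 -m creep '{"delta_pos":[[0,0,0.006],[0,0,0.012],[0,0,0.017],[0,0,0.021],[0,0,0.023]],"rot":[[0,0,0],[0,0,0],[0,0,0],[0,0,0],[0,0,0]],"grip":[0.65,0.65,0.65,0.65,0.65]}'
python3 - <<'E'
from h import *
print(to([.6845,.125,.082],42,31),pose()[2]["joint_positions"])
E
```

```text
t: 14.78
eef_pos: [0.68, 0.1235, 0.0883]
orientation: [0.344, -0.254, 0.898, 0.101]
ft_force: [0.2, -0.7, -0.2]
opening: 0.0558
grip_force: 0.0
t: 15.4
eef_pos: [0.6927, 0.1316, 0.0715]
orientation: [0.344, -0.254, 0.899, 0.101]
ft_force: [-0.4, 0.7, 0.4]
opening: 0.0556
grip_force: 0.0
(array([ 0.0007, -0.0015,  0.004 ]), array([ 0.013, -0.   ,  0.004])) [ 0.24121597  0.49618245 -0.19401591 -0.89350703 -0.27241014 -0.46500055]
```

No contact forces. Closing now.

```bash
python3 -m creep '{"delta_pos":[[0,0,0],[0,-0.001,0.001],[0,-0.001,0.002],[0,-0.001,0.002],[0,-0.001,0.002]],"rot":[[0,0,0],[0,0,0],[0,0,0],[0,0,0],[0,0,0]],"grip":[0.6,0.5,0.4,0.3,0.3]}' 30
python3 -m creep '{"delta_pos":[[0,0,0],[0,0,0],[0,0,0],[0,0,0],[0,0,0]],"rot":[[0,0,0],[0,0,0],[0,0,0],[0,0,0],[0,0,0]],"grip":[0.3,0.3,0.3,0.3,0.3]}' 35
python3 - <<'E'
from h import *
p,R,s=pose();print(p);
for v in([0,0,.01],[-.1,.0086,0]):print(R.inv().apply(v).round(4))
E
```

```text
t: 16.02
eef_pos: [0.6949, 0.1311, 0.0713]
orientation: [0.345, -0.254, 0.898, 0.1]
ft_force: [-1.0, -2.5, 5.4]
opening: 0.04
grip_force: 30.9
t: 16.65
eef_pos: [0.6949, 0.1311, 0.0713]
orientation: [0.345, -0.254, 0.898, 0.1]
ft_force: [-1.8, -2.5, 5.4]
opening: 0.0398
grip_force: 34.4
[0.69490355 0.13109625 0.07126925]
[-0.0067  0.0001 -0.0074]
[ 0.06    0.0598 -0.0538]
```

```bash
python3 -m creep '{"delta_pos":[[-0.002,0,-0.002],[-0.004,0,-0.005],[-0.007,0,-0.008],[-0.009,0,-0.01],[-0.01,0,-0.011]],"rot":[[0,0,0],[0,0,0],[0,0,0],[0,0,0],[0,0,0]],"grip":[0.3,0.3,0.3,0.3,0.3]}' 40
python3 -m creep '{"delta_pos":[[0.004,0.004,-0.004],[0.011,0.011,-0.01],[0.02,0.02,-0.018],[0.03,0.03,-0.027],[0.036,0.036,-0.032]],"rot":[[0,0,0],[0,0,0],[0,0,0],[0,0,0],[0,0,0]],"grip":[0.3,0.3,0.3,0.3,0.3]}'
python3 - <<'E'
from h import *
from k import *
p,R,s=pose();print(s["joint_positions"],p);g=p-R.apply([0,0,.0187]);print(g)
_,P,s4,s6=fit()
W=[("a",[.575,.135,g[2]+.02],42,55),("b",[.56,.15,.25],42,60),("c",[.50,.36,.25],42,80),("d",[.492,.396,.0752],42,80)]
for n,w,a,ps in W: print(n,ik(w,a,ps,P,s4,s6,3,q0=s["joint_positions"])[:1])
print(to(W[0][1],42,55))
E
```

```text
t: 17.27
eef_pos: [0.6944, 0.1315, 0.0854]
orientation: [0.344, -0.254, 0.898, 0.101]
ft_force: [0.0, 0.5, -1.0]
opening: 0.0402
grip_force: 40.2
t: 17.9
eef_pos: [0.6331, 0.1367, 0.0852]
orientation: [0.344, -0.254, 0.898, 0.101]
ft_force: [-0.6, -0.1, -1.7]
opening: 0.0399
grip_force: 40.3
[ 0.27154972  0.40314118 -0.31227426 -0.93581522 -0.23878721 -0.44153819] [0.63307737 0.13671805 0.08517645]
[0.62247822 0.13007063 0.09907464]
a [array([ 0.14893987,  0.36952076, -0.27680976, -0.99389296, -0.61722023,
       -0.00972828])]
b [array([ 0.22679339,  0.18076617, -0.20132353, -0.75566659, -0.79472399,
       -0.31445166])]
c [array([ 0.59869043,  0.23414283, -0.1351454 , -0.74009345, -0.78966383,
       -0.34855383])]
d [array([ 0.58893531,  0.48847818, -0.2066857 , -1.05457701, -0.58937163,
        0.06118254])]
(array([ 0.0156,  0.0341, -0.0407]), array([-0.268,  0.001, -0.307]))
```

```bash
cat >> h.py <<'E'
def yawto(tcp,psi):
    "shift + rotvec to TCP tcp, turning only about the vertical to yaw psi (deg)"
    p,R,_=pose();z=R.as_matrix()[:,2];now=np.arctan2(z[1],z[0])
    M=Ro.from_euler('z',np.radians(psi)-now)*R
    return R.inv().apply(np.array(tcp)-p).round(4),(R.inv()*M).as_rotvec().round(4),np.degrees(now)
def tcp(g,psi):
    R=pose()[1];z=R.as_matrix()[:,2];h=np.hypot(z[0],z[1]);a=np.radians(psi)
    return np.array(g)+robot.pinch_z*np.array([h*np.cos(a),h*np.sin(a),z[2]])
E
python3 - <<'E'
from h import *
print(yawto(tcp([.575,.135,.18],55),55))
E
```

```text
(array([-0.0251,  0.0345, -0.086 ]), array([-0.2675,  0.0027, -0.2971]), np.float64(32.0945373718222))
```

```bash
python3 -m creep '{"delta_pos":[[-0.003,0.005,-0.012],[-0.009,0.012,-0.03],[-0.015,0.02,-0.05],[-0.021,0.029,-0.071],[-0.025,0.0345,-0.086]],"rot":[[-0.045,0,-0.05],[-0.1,0.001,-0.111],[-0.16,0.002,-0.178],[-0.22,0.002,-0.244],[-0.2675,0.003,-0.297]],"grip":[0.3,0.3,0.3,0.3,0.3]}'
python3 - <<'E'
from h import *
p,R,s=pose();print(s["joint_positions"],p)
print(yawto(tcp([.495,.39,.21],82),82))
E
```

```text
t: 18.52
eef_pos: [0.583, 0.1451, 0.1672]
orientation: [0.318, -0.428, 0.83, 0.167]
ft_force: [0.2, 0.9, -1.2]
opening: 0.0398
grip_force: 40.3
[ 0.18501952  0.27422503 -0.25029222 -0.86038181 -0.66675396 -0.20896506] [0.58302615 0.14509146 0.16721733]
(array([-0.1375,  0.2192,  0.0866]), array([-0.3152,  0.0024, -0.3495]), np.float64(55.03336970621236))
```

```bash
python3 -m creep '{"delta_pos":[[-0.022,0.035,0.014],[-0.05,0.08,0.031],[-0.08,0.127,0.05],[-0.108,0.172,0.068],[-0.13,0.207,0.082]],"rot":[[-0.05,0,-0.056],[-0.115,0.001,-0.127],[-0.18,0.001,-0.2],[-0.245,0.002,-0.271],[-0.3,0.002,-0.331]],"grip":[0.3,0.3,0.3,0.3,0.3]}'
python3 -m creep '{"delta_pos":[[0,0,0],[0,0,0],[0,0,0],[0,0,0],[0,0,0]],"rot":[[0,0,0],[0,0,0],[0,0,0],[0,0,0],[0,0,0]],"grip":[0.3,0.3,0.3,0.3,0.3]}'
python3 - <<'E'
from h import *
p,R,s=pose();print(s["joint_positions"],p);z=R.as_matrix()[:,2];print("yaw",np.degrees(np.arctan2(z[1],z[0])),"tilt",np.degrees(np.arccos(-z[2])))
t=tcp([.493,.396,0],82);t[2]=.0623;print(t,yawto(t,82))
i=eyes.capture("scene")
E
```

```text
t: 19.15
eef_pos: [0.5016, 0.3904, 0.1939]
orientation: [0.272, -0.601, 0.714, 0.234]
ft_force: [0.2, -0.4, -1.7]
opening: 0.04
grip_force: 40.4
t: 19.77
eef_pos: [0.5031, 0.3878, 0.1933]
orientation: [0.272, -0.6, 0.715, 0.234]
ft_force: [0.7, -0.2, -2.1]
opening: 0.0404
grip_force: 40.7
[ 0.60673943  0.29696757 -0.15201793 -0.80034551 -0.73365621 -0.27651517] [0.50311295 0.3878464  0.19333985]
yaw 80.59796195664735 tilt 42.05472577855191
[0.49474328 0.40840411 0.0623    ] (array([0.0739, 0.0108, 0.11  ]), array([-0.0164,  0.0002, -0.0182]), np.float64(80.59796195664735))
```

```bash
python3 -m creep '{"delta_pos":[[0.012,0.003,0.017],[0.028,0.005,0.041],[0.046,0.008,0.067],[0.06,0.01,0.09],[0.068,0.011,0.102]],"rot":[[-0.003,0,-0.004],[-0.007,0,-0.008],[-0.01,0,-0.012],[-0.016,0,-0.018],[-0.016,0,-0.018]],"grip":[0.3,0.3,0.3,0.3,0.3]}'
python3 -m creep '{"delta_pos":[[0.001,0,0.001],[0.002,0,0.002],[0.003,0,0.003],[0.004,0,0.004],[0.004,0,0.005]],"rot":[[0,0,0],[0,0,0],[0,0,0],[0,0,0],[0,0,0]],"grip":[0.3,0.3,0.3,0.3,0.3]}'
```

```text
t: 20.45
eef_pos: [0.4939, 0.4078, 0.0702]
orientation: [0.269, -0.608, 0.708, 0.237]
ft_force: [-0.0, 0.9, -0.7]
opening: 0.0398
grip_force: 40.7
t: 21.08
eef_pos: [0.4942, 0.4085, 0.0661]
orientation: [0.27, -0.608, 0.708, 0.237]
ft_force: [-0.9, -0.2, -0.9]
opening: 0.0398
grip_force: 40.7
```

```bash
python3 -m creep '{"delta_pos":[[0.0005,0,0.0007],[0.001,0,0.0015],[0.002,0,0.002],[0.002,0,0.002],[0.002,0,0.002]],"rot":[[0,0,0],[0,0,0],[0,0,0],[0,0,0],[0,0,0]],"grip":[0.3,0.3,0.3,0.3,0.3]}'
python3 -m creep '{"delta_pos":[[0.0005,0,0.0007],[0.001,0,0.0015],[0.001,0,0.0015],[0.001,0,0.0015],[0.001,0,0.0015]],"rot":[[0,0,0],[0,0,0],[0,0,0],[0,0,0],[0,0,0]],"grip":[0.3,0.3,0.3,0.3,0.3]}'
```

```text
t: 21.7
eef_pos: [0.4941, 0.4083, 0.0629]
orientation: [0.269, -0.609, 0.708, 0.237]
ft_force: [0.4, -0.4, -1.2]
opening: 0.0401
grip_force: 40.7
t: 22.32
eef_pos: [0.4943, 0.4088, 0.0623]
orientation: [0.27, -0.609, 0.707, 0.237]
ft_force: [-1.1, -1.7, 6.1]
opening: 0.0398
grip_force: 41.2
```

```bash
python3 -m creep '{"delta_pos":[[0,0,0],[0,0,0],[0,0,0],[0,0,0],[0,0,0]],"rot":[[0,0,0],[0,0,0],[0,0,0],[0,0,0],[0,0,0]],"grip":[0.5,0.6,0.65,0.65,0.65]}'
python3 -m creep '{"delta_pos":[[0,0,-0.008],[0,0,-0.025],[0,0,-0.05],[0,0,-0.08],[0,0,-0.11]],"rot":[[0,0,0],[0,0,0],[0,0,0],[0,0,0],[0,0,0]],"grip":[0.65,0.65,0.65,0.65,0.65]}'
python3 -m creep '{"delta_pos":[[-0.01,0,-0.012],[-0.025,0,-0.03],[-0.045,0,-0.05],[-0.065,0,-0.073],[-0.08,0,-0.09]],"rot":[[0,0,0],[0,0,0],[0,0,0],[0,0,0],[0,0,0]],"grip":[1,1,1,1,1]}'
python3 - <<'E'
from h import *
print(pose()[0])
i=eyes.capture("scene");c=cam("scene");cv2.imwrite("pics/s5.png",i[:,:,::-1])
h=cv2.cvtColor(i,cv2.COLOR_RGB2HSV)
print("pred jar cap/foot",proj("",[.491,.396,.11],c),proj("",[.491,.396,.005],c))
# dark cap blob near prediction
u,v=proj("",[.491,.396,.105],c).astype(int)
m=(h[...,2]<60).astype(np.uint8);m2=np.zeros_like(m);m2[v-30:v+30,u-30:u+30]=m[v-30:v+30,u-30:u+30]
n,l,st,ce=cv2.connectedComponentsWithStats(m2)
print([(st[k].tolist(),ce[k].round(1).tolist()) for k in range(1,n) if st[k][4]>25])
E
```

```text
t: 22.95
eef_pos: [0.4941, 0.4086, 0.061]
orientation: [0.269, -0.608, 0.708, 0.237]
ft_force: [0.7, 0.3, 0.2]
opening: 0.0557
grip_force: 0.0
t: 23.58
eef_pos: [0.4837, 0.3343, 0.1444]
orientation: [0.27, -0.609, 0.708, 0.237]
ft_force: [-0.3, 0.5, 0.6]
opening: 0.0556
grip_force: 0.0
t: 24.2
eef_pos: [0.4846, 0.3337, 0.2659]
orientation: [0.271, -0.609, 0.707, 0.236]
ft_force: [1.0, 0.2, -1.4]
opening: 0.0857
grip_force: 0.0
[0.48455342 0.33373565 0.26590451]
pred jar cap/foot [176.69089631 327.09148524] [184.55911591 353.45706352]
[([188, 298, 7, 15, 42], [191.1, 301.9]), ([168, 319, 19, 21, 318], [177.0, 329.5]), ([185, 339, 7, 17, 56], [188.5, 348.9])]
```

The jar cap blob is at (177,329) against a predicted (177,330), so the jar stands as intended. Now back to the mill.

```bash
cat >> h.py <<'E'
def tot(t,a,psi):
    p,R,_=pose();return R.inv().apply(np.array(t)-p).round(4),(R.inv()*Ro.from_matrix(Rt(a,psi))).as_rotvec().round(4)
E
python3 - <<'E'
from h import *
print(tot([.46,.06,.30],36,58)); print(pose()[2]["joint_positions"])
from k import *
_,P,s4,s6=fit();print(ik([.45,.05,.315],36,58,P,s4,s6,3,q0=pose()[2]["joint_positions"])[:1])
E
```

```text
(array([ 0.1828, -0.0149, -0.2077]), array([0.2594, 0.1084, 0.3187]))
[ 0.54180971  0.16140036 -0.14344926 -0.73271542 -0.88860575 -0.32363828]
[array([ 0.12582441, -0.07212002, -0.3079685 , -0.57695125, -0.98804203,
       -0.44567648])]
```

```bash
python3 -m creep '{"delta_pos":[[0.03,-0.002,-0.035],[0.065,-0.005,-0.075],[0.105,-0.008,-0.12],[0.145,-0.012,-0.165],[0.18,-0.015,-0.205]],"rot":[[0.05,0.02,0.06],[0.1,0.04,0.125],[0.155,0.065,0.19],[0.21,0.09,0.255],[0.2594,0.108,0.3187]],"grip":[1,1,1,1,1]}'
python3 - <<'E'
from h import *
print(tot([.43,-.2145,.26],30,35)); print(pose()[0])
E
```

```text
t: 24.88
eef_pos: [0.4586, 0.0619, 0.2956]
orientation: [0.267, -0.46, 0.834, 0.15]
ft_force: [1.1, 0.3, -0.8]
opening: 0.0857
grip_force: 0.0
(array([ 0.223 , -0.1231, -0.1166]), array([0.2192, 0.096 , 0.333 ]))
[0.45860396 0.06193793 0.29558322]
```

```bash
python3 -m creep '{"delta_pos":[[0.037,-0.02,-0.02],[0.08,-0.044,-0.042],[0.125,-0.07,-0.066],[0.17,-0.095,-0.09],[0.215,-0.119,-0.113]],"rot":[[0.04,0.018,0.06],[0.085,0.037,0.127],[0.13,0.057,0.197],[0.175,0.077,0.266],[0.2192,0.096,0.333]],"grip":[1,1,1,1,1]}'
python3 -m creep '{"delta_pos":[[0,0,0],[0,0,0],[0,0,0],[0,0,0],[0,0,0]],"rot":[[0,0,0],[0,0,0],[0,0,0],[0,0,0],[0,0,0]],"grip":[1,1,1,1,1]}'
python3 - <<'E'
from h import *
p,R,_=pose();print(p,tot([.43,-.2155,.2247],30,35),tot([.488,-.1745,.102],30,35))
i=eyes.capture("wrist");c=cam("wrist");cv2.imwrite("pics/w5.png",i[:,:,::-1])
print("knob pred",proj("",[.4795,-.1805,.167],c), "if head",proj("",[.4795,-.1805,.146],c))
h=cv2.cvtColor(i,cv2.COLOR_RGB2HSV)
m=cv2.inRange(h,(8,80,70),(25,255,255));n,l,st,ce=cv2.connectedComponentsWithStats(m)
print([(st[k].tolist(),ce[k].round(0).tolist()) for k in range(1,n) if st[k][4]>800])
E
```

```text
t: 25.5
eef_pos: [0.432, -0.2048, 0.2611]
orientation: [0.247, -0.29, 0.921, 0.078]
ft_force: [0.7, 0.4, 0.4]
opening: 0.0853
grip_force: 0.0
t: 26.12
eef_pos: [0.4334, -0.2021, 0.2608]
orientation: [0.246, -0.292, 0.921, 0.079]
ft_force: [1.2, -0.1, 0.2]
opening: 0.0853
grip_force: 0.0
[ 0.43337051 -0.20205457  0.26084482] (array([ 0.0272, -0.0091,  0.026 ]), array([ 0.0033, -0.0002,  0.0033])) (array([ 0.027 , -0.0092,  0.1678]), array([ 0.0033, -0.0002,  0.0033]))
knob pred [267.53543195 201.86377175] if head [268.14888766 181.89153501]
[([0, 0, 560, 404, 136260], [273.0, 164.0])]
```

```bash
python3 -m creep '{"delta_pos":[[0.005,-0.002,0.005],[0.012,-0.004,0.012],[0.02,-0.007,0.019],[0.025,-0.009,0.024],[0.027,-0.009,0.026]],"rot":[[0,0,0],[0.001,0,0.001],[0.002,0,0.002],[0.003,0,0.003],[0.003,0,0.003]],"grip":[1,1,1,1,1]}'
python3 -m creep '{"delta_pos":[[0,0,0.025],[0,0,0.06],[0,0,0.095],[0,0,0.12],[0,0,0.13]],"rot":[[0,0,0],[0,0,0],[0,0,0],[0,0,0],[0,0,0]],"grip":[1,1,1,1,1]}'
python3 - <<'E'
from h import *
print(pose()[0],tot([.488,-.1745,.103],30,35))
E
```

```text
t: 26.8
eef_pos: [0.4296, -0.2162, 0.2237]
orientation: [0.246, -0.29, 0.922, 0.078]
ft_force: [0.2, 0.3, 0.5]
opening: 0.0856
grip_force: 0.0
t: 27.42
eef_pos: [0.4831, -0.1783, 0.1108]
orientation: [0.246, -0.29, 0.922, 0.078]
ft_force: [-0.2, 0.3, 0.2]
opening: 0.0855
grip_force: 0.0
[ 0.48308253 -0.17832103  0.11075599] (array([-0.0015,  0.0003,  0.0098]), array([ 0.0016, -0.0016, -0.0013]))
```

```bash
python3 -m creep '{"delta_pos":[[0,0,0.004],[-0.001,0,0.008],[-0.001,0,0.01],[-0.001,0,0.01],[-0.001,0,0.01]],"rot":[[0,0,0],[0,0,0],[0,0,0],[0,0,0],[0,0,0]],"grip":[1,1,1,1,1]}'
python3 -m creep '{"delta_pos":[[0,0,0],[0,0,0],[0,0,0],[0,0,0],[0,0,0]],"rot":[[0,0,0],[0,0,0],[0,0,0],[0,0,0],[0,0,0]],"grip":[0.6,0.5,0.45,0.4,0.4]}' 40
python3 -m creep '{"delta_pos":[[-0.001,0,-0.002],[-0.003,0,-0.005],[-0.006,0,-0.01],[-0.01,0,-0.017],[-0.015,0,-0.026]],"rot":[[0,0,0],[0,0,0],[0,0,0],[0,0,0],[0,0,0]],"grip":[0.4,0.4,0.4,0.4,0.4]}' 50
```

```text
t: 28.05
eef_pos: [0.4879, -0.1755, 0.1041]
orientation: [0.247, -0.29, 0.921, 0.078]
ft_force: [0.6, -1.3, -0.8]
opening: 0.0853
grip_force: 0.0
t: 28.68
eef_pos: [0.4882, -0.1757, 0.1042]
orientation: [0.247, -0.29, 0.921, 0.077]
ft_force: [-0.6, -0.6, 3.2]
opening: 0.0474
grip_force: 40.9
t: 29.3
eef_pos: [0.4878, -0.1753, 0.1344]
orientation: [0.246, -0.29, 0.921, 0.078]
ft_force: [0.7, -0.9, -1.3]
opening: 0.0471
grip_force: 51.3
```

```bash
python3 -m creep '{"delta_pos":[[-0.008,0,-0.014],[-0.022,0,-0.038],[-0.038,0,-0.066],[-0.055,0,-0.095],[-0.066,0,-0.114]],"rot":[[0,0,0],[0,0,0],[0,0,0],[0,0,0],[0,0,0]],"grip":[0.4,0.4,0.4,0.4,0.4]}'
python3 -m creep '{"delta_pos":[[-0.012,0.009,0.007],[-0.035,0.026,0.02],[-0.062,0.045,0.036],[-0.09,0.066,0.052],[-0.12,0.088,0.069]],"rot":[[0,0,0],[0,0,0],[0,0,0],[0,0,0],[0,0,0]],"grip":[0.4,0.4,0.4,0.4,0.4]}'
python3 -m creep '{"delta_pos":[[-0.03,0.022,0.018],[-0.06,0.044,0.035],[-0.09,0.066,0.052],[-0.115,0.084,0.067],[-0.127,0.093,0.074]],"rot":[[0,0,0],[0,0,0],[0,0,0],[0,0,0],[0,0,0]],"grip":[0.4,0.4,0.4,0.4,0.4]}'
python3 -m creep '{"delta_pos":[[0,0,0],[0,0,0],[0,0,0],[0,0,0],[0,0,0]],"rot":[[0,0,0],[0,0,0],[0,0,0],[0,0,0],[0,0,0]],"grip":[0.4,0.4,0.4,0.4,0.4]}'
python3 - <<'E'
from h import *
print(pose()[0],pose()[2]["joint_positions"],tot([.618,.1365,.119],30,35))
E
```

```text
t: 29.92
eef_pos: [0.4882, -0.1755, 0.2687]
orientation: [0.248, -0.29, 0.921, 0.077]
ft_force: [0.7, -0.2, -2.1]
opening: 0.047
grip_force: 51.4
t: 30.55
eef_pos: [0.5512, -0.0228, 0.2671]
orientation: [0.247, -0.29, 0.921, 0.078]
ft_force: [0.9, -0.1, -2.5]
opening: 0.047
grip_force: 51.5
t: 31.18
eef_pos: [0.6183, 0.1381, 0.2657]
orientation: [0.246, -0.291, 0.921, 0.078]
ft_force: [0.2, 0.2, -1.1]
opening: 0.0472
grip_force: 51.5
t: 31.8
eef_pos: [0.6184, 0.1361, 0.2653]
orientation: [0.247, -0.29, 0.922, 0.078]
ft_force: [0.1, 0.4, -2.0]
opening: 0.0472
grip_force: 51.6
[0.61836046 0.13607019 0.26528083] [ 0.42394492  0.17427202 -0.2438123  -0.15496231 -0.64275163 -1.28568626] (array([0.0731, 0.0005, 0.1267]), array([-0.0004, -0.0003, -0.0017]))
```

```bash
python3 -m creep '{"delta_pos":[[0.013,0,0.022],[0.03,0,0.052],[0.047,0,0.082],[0.061,0,0.106],[0.069,0,0.119]],"rot":[[0,0,0],[0,0,0],[0,0,0],[0,0,0],[0,0,0]],"grip":[0.4,0.4,0.4,0.4,0.4]}'
python3 -m creep '{"delta_pos":[[0.001,0,0.002],[0.002,0,0.003],[0.003,0,0.005],[0.003,0,0.006],[0.003,0,0.006]],"rot":[[0,0,0],[0,0,0],[0,0,0],[0,0,0],[0,0,0]],"grip":[0.4,0.4,0.4,0.4,0.4]}'
```

```text
t: 32.42
eef_pos: [0.6176, 0.1361, 0.1259]
orientation: [0.246, -0.29, 0.922, 0.078]
ft_force: [0.2, 0.8, -0.9]
opening: 0.0468
grip_force: 51.6
t: 33.05
eef_pos: [0.6185, 0.1367, 0.1213]
orientation: [0.247, -0.29, 0.921, 0.078]
ft_force: [0.3, -0.8, -2.3]
opening: 0.0471
grip_force: 51.6
```

```bash
python3 -m creep '{"delta_pos":[[0.0005,0,0.001],[0.001,0,0.0015],[0.001,0,0.002],[0.001,0,0.002],[0.001,0,0.002]],"rot":[[0,0,0],[0,0,0],[0,0,0],[0,0,0],[0,0,0]],"grip":[0.4,0.4,0.4,0.4,0.4]}'
python3 -m creep '{"delta_pos":[[0,0,0.001],[0.0005,0,0.001],[0.001,0,0.001],[0.001,0,0.001],[0.001,0,0.001]],"rot":[[0,0,0],[0,0,0],[0,0,0],[0,0,0],[0,0,0]],"grip":[0.4,0.4,0.4,0.4,0.4]}'
```

```text
t: 33.67
eef_pos: [0.6187, 0.1369, 0.1193]
orientation: [0.247, -0.29, 0.921, 0.078]
ft_force: [-3.1, -0.7, 4.4]
opening: 0.0474
grip_force: 51.6
t: 34.3
eef_pos: [0.619, 0.137, 0.1193]
orientation: [0.248, -0.29, 0.921, 0.078]
ft_force: [-4.3, 0.1, 9.7]
opening: 0.0471
grip_force: 51.7
```

In contact with the deck; release and back off.

```bash
python3 -m creep '{"delta_pos":[[0,0,0],[0,0,0],[0,0,0],[0,0,0],[0,0,0]],"rot":[[0,0,0],[0,0,0],[0,0,0],[0,0,0],[0,0,0]],"grip":[0.6,0.8,1,1,1]}'
python3 -m creep '{"delta_pos":[[0,0,-0.01],[0,0,-0.03],[0,0,-0.06],[0,0,-0.1],[0,0,-0.14]],"rot":[[0,0,0],[0,0,0],[0,0,0],[0,0,0],[0,0,0]],"grip":[1,1,1,1,1]}'
python3 -m creep '{"delta_pos":[[0.005,-0.02,-0.03],[0.015,-0.05,-0.07],[0.03,-0.08,-0.11],[0.04,-0.1,-0.13],[0.05,-0.12,-0.15]],"rot":[[0,0,0],[0,0,0],[0,0,0],[0,0,0],[0,0,0]],"grip":[1,1,1,1,1]}'
python3 -m creep '{"delta_pos":[[0,0,0],[0,0,0],[0,0,0],[0,0,0],[0,0,0]],"rot":[[0,0,0],[0,0,0],[0,0,0],[0,0,0],[0,0,0]],"grip":[1,1,1,1,1]}'
python3 - <<'E'
from h import *
print(pose()[0])
i=eyes.capture("scene")[:,:,::-1];a=cv2.imread("pics/scene0.png");cv2.imwrite("pics/s6.png",i)
# mill shift: match the start's mill patch; same for the other things
for n,(x0,y0,x1,y1) in dict(mill=(216,218,246,276),knob=(219,218,240,246),foot=(220,258,246,276),timer=(247,232,273,262),tin=(266,218,297,250),peanut=(195,340,232,395),mug=(308,242,345,292),tea=(210,148,268,193)).items():
    r=cv2.matchTemplate(i[y0-12:y1+12,x0-12:x1+12],a[y0:y1,x0:x1],cv2.TM_CCOEFF_NORMED);_,v,_,l=cv2.minMaxLoc(r);print(n,round(v,3),l[0]-12,l[1]-12)
h=cv2.cvtColor(i,cv2.COLOR_BGR2HSV);m=np.zeros((420,560),np.uint8);m[300:360,147:207]=h[300:360,147:207,2]<60
n,l,st,ce=cv2.connectedComponentsWithStats(m);print([(st[k].tolist(),ce[k].round(1).tolist()) for k in range(1,n) if st[k][4]>100])
E
```

```text
t: 34.92
eef_pos: [0.6182, 0.1365, 0.1171]
orientation: [0.246, -0.29, 0.921, 0.078]
ft_force: [-0.1, 0.6, -0.2]
opening: 0.0856
grip_force: 0.0
t: 35.55
eef_pos: [0.56, 0.0958, 0.2402]
orientation: [0.247, -0.29, 0.921, 0.078]
ft_force: [0.6, 1.2, 0.2]
opening: 0.0855
grip_force: 0.0
t: 36.17
eef_pos: [0.5319, -0.071, 0.3451]
orientation: [0.247, -0.29, 0.921, 0.077]
ft_force: [-0.1, 0.3, 0.1]
opening: 0.085
grip_force: 0.0
t: 36.8
eef_pos: [0.5327, -0.0693, 0.3432]
orientation: [0.246, -0.29, 0.921, 0.078]
ft_force: [0.9, -0.6, -0.3]
opening: 0.0851
grip_force: 0.0
[ 0.53274576 -0.06927158  0.34323624]
mill 0.835 -1 0
knob 0.924 -1 0
foot 0.96 -1 0
timer 1.0 0 0
tin 0.968 0 0
peanut 0.995 0 0
mug 0.985 0 0
tea 0.999 0 0
[([168, 319, 19, 21, 310], [177.0, 329.6])]
```

The mill is back within about 1 px of where it stood, everything else is unmoved, and the jar stands on the tray.

```bash
python3 -c "
from bench import order
print(order.hand_in())"
```

```text
the job is handed in; nothing more can be done
None
```

The job is handed in: the spice jar stands upright on the free half of the tray, the pepper mill is back within about 1 pixel of its old spot in the scene camera view, and the things I checked there (timer, tin, tea box, squat jar, mug) had not moved; no verdict came back.

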